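Set out the sampling station

TASK

Set out the sampling station: stand the stopper on the small ring in the middle of the white board, with the bottle on the large ring nearer the carton and the jar on the other large ring, so that the stopper is between them. Put the timer, keys up, on the middle of the carton's top. Everything is to stand upright, centred on its place.

Things in the scene. Friction and masses are not known exactly. Their poses are not given: they have to be found in the camera images.
- bottle: loose reagent bottle, white, slender, narrow white screw cap, 100 mm tall, 52 mm across its round body (straight sides from the foot up to about 65 mm, then a shoulder and narrow neck); about 0.13 kg; origin at the centre of its underside, z up
- jar: loose squat wide-neck jar, white with a wide red lid, 85 mm tall, 60 mm across its round body (straight sides up to about 55 mm); about 0.11 kg; origin at the centre of its underside, z up
- stopper: loose brown rubber stopper, a round plug standing on its narrow end, 34 mm across and 26 mm tall; grips like a straight cylinder 33 mm across; about 0.04 kg; origin at the centre of its underside, z up
- timer: loose flat square bench timer, light grey, with keys and a display on top, 64 x 64 mm and 20 mm tall (18 mm without the keys); about 0.07 kg; origin at the centre of its underside, x and y along its sides, z up
- board: flat white board fixed to the worktop, 90 (x) x 200 (y) x 6 mm, with three black-outlined rings printed on its flat top in a row along y: a small one (42 mm across) in the middle, two large ones (70 mm) centred at y = +60 and -60 mm. Bottle and jar, once there, leave about 60 mm between them, too narrow for most grippers to set the stopper down. Origin at the centre of its underside, z up
- carton: closed white cardboard carton, 76 mm (x) by 122 mm (y) and 60 mm tall, full and fixed to the worktop, with a flat top; it stands to one side of the board, beyond the +y or the -y end of it (differs from start to start). Origin at the centre of its underside, z up

How it is judged:
By the outcome, as a careful person would: the job done as asked, in the order asked, and still so for the second after the job is handed in, with the robot touching nothing.
It also fails if it takes over 112 s, if anything falls off the work surface, if the arm or the gripper's body presses on something with over 40 N, if the wrist force passes 120 N, or if a joint passes its speed limit or range.

ROBOT

A 6-joint arm with a two-finger parallel gripper is mounted at the origin on a cart in front of the work surface, level with it; the furniture and walls round the work are solid. World frame = base frame: x ahead of the robot, y to its left, z up, the work surface at z = 0. Lengths are in m, angles in rad, forces in N, time in s.
With the tool pointing down it reaches from about 0.325 to 0.9 m from the base axis. Payload 3.5 kg.
Tool frame: the origin (TCP) lies at the very end of the fingers, on their centre line; the grasp point (between the pads) lies 19 mm behind it; z points along the fingers, y is the line along which they close (so a half turn about z gives the same grasp; the last joint's range is limited). The gripper opens to 85 mm and grips with 20 to 120 N. Pads are 22 mm wide; open, the fingers measure 114 mm over their backs; the gripper's body (76 mm by 85 mm) begins 54 mm behind the grasp point. The pads swing forward as they close: fully open they stand 13 mm farther back than shut.
Start: joints at [1.133, 0.276, -0.026, 1.268, 0, 1.467], TCP at [0.205, 0.59, 0.231] pointing down, gripper open.
Joint ranges: [-3.12, 3.12], [-0.85, 1.88], [-1.08, 1.24], [-1.95, 2.15], [-1.57, 1.53], [-3.14, 3.14]. Speed limits (rad/s): [2.57, 2.57, 3.14, 3.14, 3.14, 3.14].

INTERFACE

Orientations are given as [roll, pitch, yaw] about the fixed x, y, z axes, in that order (R = Rz(yaw) Ry(pitch) Rx(roll)).
In Python, from rig import robot gives the robot as it stands.
- The arm moves only by the shell command python3 -m jog 'ROWS' [OPENING]. ROWS is text: rows parted by semicolons, each of 4 numbers parted by spaces: the shift along the tool's x, y, z in units of 0.05 m (1.0 is 0.05 m), then the turn about the tool's z in units of 5 degrees (1.0 is 5 degrees). A call has 1 to 20 rows; each row shifts and turns the commanded pose from where the row before left it, along the tool's axes as they then stand; what a row does not reach is not made up. A row lasts 1/10 s, in which the tool goes at most 50 mm and 8.59 degrees, less where a joint would pass 70% of its speed; a pose out of reach is approached as far as the arm can. A call with a number of a shift or a turn outside -1 to 1 is refused whole. A call with a gripper value outside its range is refused whole. OPENING is the gripper's target within -1 to 1 (shut at 1, half-way at 0, fully open at -1), set as the call begins (- or left out, the last holds). The fingers move at their own pace and stop on an object; the grip force is fixed at half the most. Time passes only in rows, so rows that do not move let the fingers close. It gives the time, the measured TCP pose, the force, the opening and the grip force at its end, in the units of the state.
- robot.observe(): the state, without advancing time (a new reading comes with each control period).
- robot.grab_frame(name): name is "scene" or "top" or "wrist"; returns the picture (480x640x3 uint8, red, green, blue); there is no depth.
- robot.get_calibration(name): a dict with "intrinsics" (3x3 intrinsics, pixels), "dist_coeffs" ([k1, k2, p1, p2, k3] as OpenCV has them; the pictures are not rectified), "position" and "orientation" of the camera in the world. Camera axes: x right, y down, z forward; pixel columns grow to the right and rows downward; lengths in m; the calibration is good to about 2 mm. A picture is of the moment at which its call begins: read the wrist's pose just before it. get_calibration takes no time and is no camera call; for the wrist camera it gives the pose at the moment of the call.
- robot.hand_in(): hands the job in; it is judged then, once.
The state is a dict: "time": time; "joint_positions": joint angles; "dq": joint speeds; "effort": joint torques, N m; "eef_pos": TCP position; "tcp_rot": TCP orientation; "wrist_force": force on the tool from outside, world axes, zero at the start; "ft_torque": the same for the moment, N m; "grip_width": finger opening in m; "gripper_force": force on a finger pad.
Only numpy, scipy, OpenCV 4.12 (cv2) and the standard library are available. Lean on these libraries where they do the work, as an engineer would, in place of code of your own. Each camera call takes 0.05 s, during which the arm holds its last target. There are 200 camera calls.

## Working session

There is one attempt and no reset: what is moved stays moved. The work goes in short steps, Python scripts to look and compute and a shell command to move; the robot and the scene stay as the last step left them, time stands still between calls to the robot, and variables do not carry over. Pictures are saved under pics/ and viewed, at most 14 in all, crops included, and the job is handed in when it is done.

```bash
mkdir -p pics; ls
python3 - <<'E'
from rig import robot
import cv2,numpy as np
s=robot.observe();print(s)
for n in ("scene","top","wrist"):
    c=robot.get_calibration(n);print(n,c)
    cv2.imwrite(f"pics/{n}0.png",robot.grab_frame(n)[:,:,::-1])
E
```

```text
pics
{'time': 0.0, 'joint_positions': array([ 1.13257839e+00,  2.77165269e-01, -2.79276106e-02,  1.26795876e+00,
       -1.26925003e-06,  1.46738620e+00]), 'dq': array([-1.51888460e-03, -2.84875942e-04, -1.62465744e-03,  1.58582750e-04,
       -8.67901065e-05, -4.11928114e-04]), 'effort': array([ 2.20895236e-03, -4.45509124e+01,  2.95202351e+01,  1.64480880e-02,
       -4.83362828e-05, -1.35299665e-06]), 'eef_pos': array([0.20504815, 0.58957584, 0.23011762]), 'tcp_rot': array([-3.13934926e+00, -2.31543920e-04,  2.80678458e+00]), 'wrist_force': array([-0.01986298,  0.03675039,  0.44025947]), 'ft_torque': array([0.0004581 , 0.00893121, 0.00990372]), 'gripper_force': 0.0, 'grip_width': 0.08549376285400023}
scene {'intrinsics': array([[495.26264463,   0.        , 322.80940372],
       [  0.        , 495.26264463, 236.56398341],
       [  0.        ,   0.        ,   1.        ]]), 'dist_coeffs': array([-0.04951619,  0.        ,  0.        ,  0.        ,  0.        ]), 'position': array([-0.02369175, -0.63676336,  0.51036772]), 'orientation': array([-2.14155524, -0.00818883, -0.84649742])}
top {'intrinsics': array([[515.4411565 ,   0.        , 317.30467375],
       [  0.        , 515.4411565 , 241.72939199],
       [  0.        ,   0.        ,   1.        ]]), 'dist_coeffs': array([-0.09103097,  0.        ,  0.        ,  0.        ,  0.        ]), 'position': array([ 0.35323554, -0.15734542,  0.88797168]), 'orientation': array([-2.93933561, -0.00296917, -1.60221144])}
wrist {'intrinsics': array([[393.69731402,   0.        , 326.30094791],
       [  0.        , 393.69731402, 236.89903079],
       [  0.        ,   0.        ,   1.        ]]), 'dist_coeffs': array([-0.05891497,  0.        ,  0.        ,  0.        ,  0.        ]), 'position': array([0.13507623, 0.61602404, 0.37300915]), 'orientation': array([2.84389154e+00, 1.93569401e-03, 1.23660884e+00])}
```

View pics/top0.png

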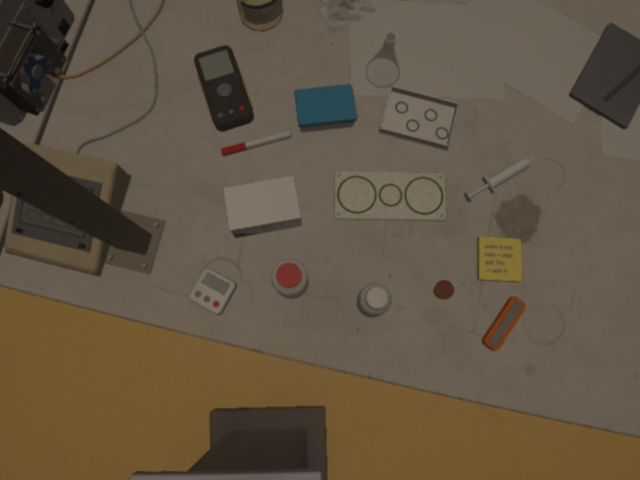

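View pics/scene0.png

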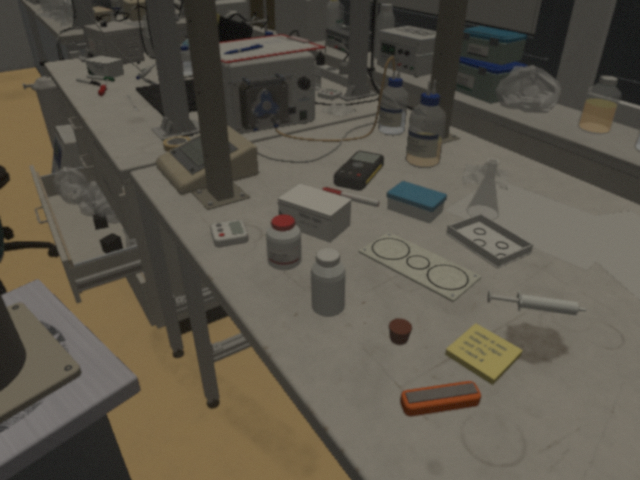

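The top view (image right = −y, up = +x) shows:
- **Board and carton:** board near (390,195), with small ring (390,195) and large rings (357,195) and (424,196). The carton's top is near (262,200), on the +y side.
- **Loose items:** jar (290,275), bottle (375,298), stopper (444,289), timer (213,291).
- **Obstacle:** a post stands at about (135,235), between the arm and the work.

```bash
cat > h.py <<'E'
from rig import robot
import cv2,numpy as np
from scipy.spatial.transform import Rotation as R
def cast(n,uv,z,c=None):
    c=c or robot.get_calibration(n)
    uv=np.array(uv,float).reshape(-1,1,2)
    p=cv2.undistortPoints(uv,c["intrinsics"],c["dist_coeffs"]).reshape(-1,2)
    d=R.from_euler('xyz',c["orientation"]).apply(np.c_[p,np.ones(len(p))])
    o=np.array(c["position"]); z=np.broadcast_to(z,len(p))
    return o+d*((z-o[2])/d[:,2])[:,None]
def proj(n,P,c=None):
    c=c or robot.get_calibration(n)
    Rm=R.from_euler('xyz',c["orientation"]).as_matrix().T
    return cv2.projectPoints(np.array(P,float).reshape(-1,1,3),cv2.Rodrigues(Rm)[0],-Rm@c["position"],c["intrinsics"],c["dist_coeffs"])[0].reshape(-1,2)
E
python3 - <<'E'
from h import *
np.set_printoptions(precision=4,suppress=True)
names="postcorner postplateBL postplateTR postplateTL postplateBR ringS ringL ringR boardTL boardTR boardBR boardBL".split()
uv=[(140,240),(108,262),(166,213),(122,207),(150,270),(390,195),(357,195),(424,196),(334,170),(446,173),(445,220),(334,217)]
for n,p in zip(names,cast("top",uv,0)):print(n,p)
im=cv2.imread("pics/top0.png");
print("jar lid",cast("top",(289,275),.085),"bottle cap",cast("top",(377,297),.1),"stopper top",cast("top",(444,289),.026))
print("timer corners",cast("top",[(208,269),(236,288),(219,313),(190,295)],.018))
print("carton top",cast("top",[(224,188),(296,177),(301,218),(230,230)],.06))
# carton candidates / post in scene
print("post base scene",cast("scene",[(205,190),(232,190)],0))
print("other post scene",cast("scene",[(440,140),(463,140)],0))
cv2.imwrite("pics/topz.png",cv2.convertScaleAbs(cv2.resize(im[130:330,180:480],None,fx=2.6,fy=2.6,interpolation=cv2.INTER_CUBIC),alpha=1.4))
E
```

```text
postcorner [0.548  0.1492 0.    ]
postplateBL [0.51   0.2057 0.    ]
postplateTR [0.596  0.1037 0.    ]
postplateTL [0.61   0.1849 0.    ]
postplateBR [0.4936 0.1293 0.    ]
ringS [ 0.6168 -0.299   0.    ]
ringL [ 0.6185 -0.2396  0.    ]
ringR [ 0.6133 -0.3604  0.    ]
boardTL [ 0.667  -0.2001  0.    ]
boardTR [ 0.6558 -0.4043  0.    ]
boardBR [ 0.5677 -0.3949  0.    ]
boardBL [ 0.5791 -0.1968  0.    ]
jar lid [[ 0.4658 -0.1188  0.085 ]] bottle cap [[ 0.4255 -0.2534  0.1   ]] stopper top [[ 0.4419 -0.3766  0.026 ]]
timer corners [[ 0.4896  0.0229  0.018 ]
 [ 0.4556 -0.0252  0.018 ]
 [ 0.4142  0.0037  0.018 ]
 [ 0.4459  0.0533  0.018 ]]
carton top [[ 0.6199 -0.0112  0.06  ]
 [ 0.6353 -0.1327  0.06  ]
 [ 0.5638 -0.1394  0.06  ]
 [ 0.5471 -0.0217  0.06  ]]
post base scene [[0.5418 0.2093 0.    ]
 [0.5823 0.1645 0.    ]]
other post scene [[ 1.164  -0.0254  0.    ]
 [ 1.2086 -0.0725  0.    ]]
```

View pics/topz.png

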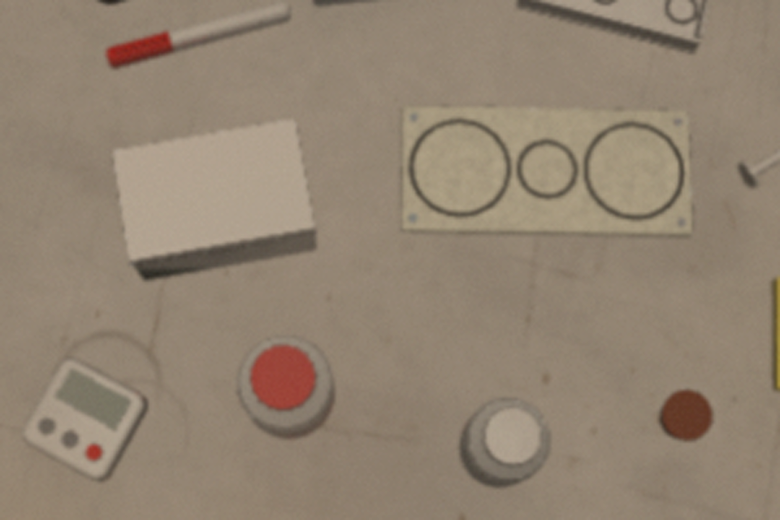

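View pics/wrist0.png

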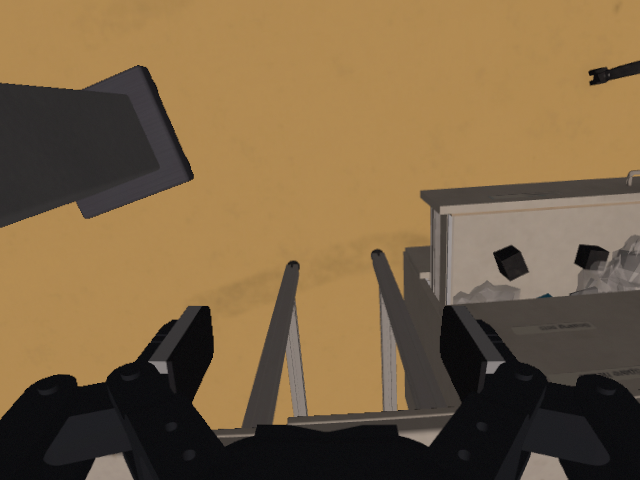

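The wrist view shows only the floor and the open fingers, with nothing in the way. I'll retract radially and turn to yaw 90°, so that tool x = world +y and tool y = world +x.

```bash
python3 -m jog '0 -0.5 0 0;0 -0.5 0 0;0 -0.5 0 0;0 -0.5 0 0;0 -0.5 0 0;0 -0.5 0 0;0 -0.5 0 0;0 -0.5 0 0;0 0 0 0;0 0 0 0'; python3 -m jog '0 0 0 1;0 0 0 1;0 0 0 1;0 0 0 1;0 0 0 1;0 0 0 1;0 0 0 1;0 0 0 1;0 0 0 1;0 0 0 1;0 0 0 1;0 0 0 1;0 0 0 1;0 0 0 1;0 0 0 0.16;0 0 0 0;0 0 0 0'
```

```text
time: 1.15
eef_pos: [0.1396, 0.4013, 0.2313]
tcp_rot: [3.141, 0.0, 2.807]
wrist_force: [0.3, 0.2, -0.0]
grip_width: 0.0856
gripper_force: 0.0
time: 2.85
eef_pos: [0.1398, 0.4018, 0.2313]
tcp_rot: [-3.142, -0.0, 1.572]
wrist_force: [-0.4, 0.5, 0.2]
grip_width: 0.0851
gripper_force: 0.0
```

```bash
python3 -m jog '-0.46 0.44 0 0;-0.46 0.44 0 0;-0.46 0.44 0 0;-0.46 0.44 0 0;-0.46 0.44 0 0;-0.46 0.44 0 0;-0.46 0.44 0 0;-0.46 0.44 0 0;-0.46 0.44 0 0;-0.46 0.44 0 0;0 0 0 0'; python3 -m jog '-0.5 0.14 0 0;-0.5 0.14 0 0;-0.5 0.14 0 0;-0.5 0.14 0 0;-0.5 0.14 0 0;-0.5 0.14 0 0;-0.5 0.14 0 0;-0.5 0.14 0 0;-0.5 0.14 0 0;-0.5 0.14 0 0;-0.5 0.14 0 0;-0.5 0.1 0 0;-0.5 0 0 0;-0.5 0 0 0;-0.5 0 0 0;-0.5 0 0 0;-0.5 0 0 0;-0.5 0 0 0;-0.5 0 0 0;-0.5 0 0 0'; python3 -m jog '-0.5 0 0 0;-0.36 0 0 0;0 0 0 0;0 0 0 0;0 0 0 0'
python3 - <<'E'
from h import *
cv2.imwrite("pics/w1.png",robot.grab_frame("wrist")[:,:,::-1])
np.save("c1.npy",robot.get_calibration("wrist"),allow_pickle=True);print(robot.get_calibration("wrist"))
E
```

```text
time: 3.95
eef_pos: [0.3623, 0.1697, 0.2316]
tcp_rot: [3.14, 0.0, 1.567]
wrist_force: [-0.8, 0.2, 0.8]
grip_width: 0.0849
gripper_force: 0.0
time: 5.95
eef_pos: [0.4422, -0.3286, 0.2312]
tcp_rot: [-3.142, -0.001, 1.573]
wrist_force: [0.3, 0.4, 0.0]
grip_width: 0.0853
gripper_force: 0.0
time: 6.45
eef_pos: [0.4419, -0.3703, 0.2312]
tcp_rot: [-3.141, -0.001, 1.572]
wrist_force: [0.0, -0.9, 0.1]
grip_width: 0.0855
gripper_force: 0.0
{'intrinsics': array([[393.69731402,   0.        , 326.30094791],
       [  0.        , 393.69731402, 236.89903079],
       [  0.        ,   0.        ,   1.        ]]), 'dist_coeffs': array([-0.05891497,  0.        ,  0.        ,  0.        ,  0.        ]), 'position': array([ 0.44260364, -0.29390891,  0.37408087]), 'orientation': array([2.84408435e+00, 8.03222042e-04, 2.06045661e-03])}
```

View pics/w1.png

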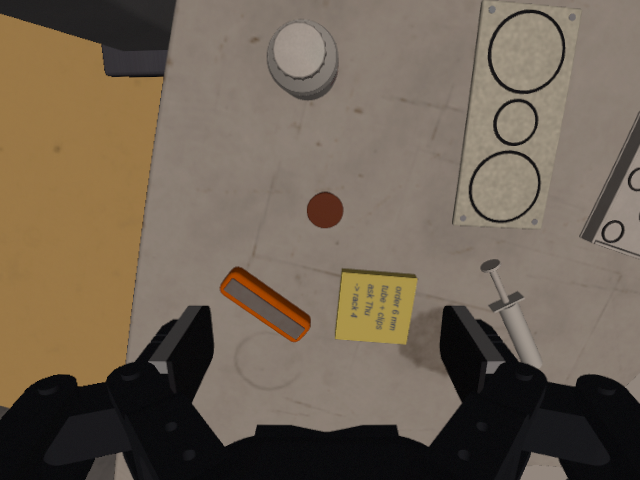

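Wrist view: stopper (325,210), bottle cap (300,51), rings (526,51), (516,122) and (505,186). Next I'll measure these by masks and fits and compare with the top camera.

```bash
cat >> h.py <<'E'
np.set_printoptions(precision=4,suppress=True)
def blobs(mask,amin=60,amax=1e5):
    n,l,s,c=cv2.connectedComponentsWithStats(mask.astype(np.uint8)); return [(c[i],s[i]) for i in range(1,n) if amin<s[i][4]<amax]
def rings(g,roi):
    x0,y0,x1,y1=roi; m=cv2.adaptiveThreshold(g[y0:y1,x0:x1],255,cv2.ADAPTIVE_THRESH_MEAN_C,cv2.THRESH_BINARY_INV,15,18)
    o=[]
    for c in cv2.findContours(m,cv2.RETR_LIST,cv2.CHAIN_APPROX_NONE)[0]:
        if len(c)<40: continue
        (cx,cy),(a,b),t=cv2.fitEllipse(c)
        A=cv2.contourArea(c)
        if a/b>.75 and abs(A/(np.pi*a*b/4)-1)<.1: o.append((round(cx+x0,1),round(cy+y0,1),round(a,1),round(b,1)))
    return o
E
python3 - <<'E'
from h import *
for n,f,roi,c in(("wrist","w1",(450,0,590,240),np.load("c1.npy",allow_pickle=True).item()),("top","top0",(325,160,455,230),None)):
    im=cv2.imread(f"pics/{f}.png");g=cv2.cvtColor(im,cv2.COLOR_BGR2GRAY)
    for r in rings(g,roi): print(n,"ring",r,cast(n,r[:2],.006,c)[0])
    h=cv2.cvtColor(im,cv2.COLOR_BGR2HSV)
    m=((h[...,0]<10)|(h[...,0]>170))&(h[...,1]>110)&(h[...,2]<140)
    for b,s in blobs(m,200,3000): print(n,"red",b,s[:5],"z.026",cast(n,b,.026,c)[0],"z.085",cast(n,b,.085,c)[0])
print("cap",cast("wrist",(300,51),.1,np.load("c1.npy",allow_pickle=True).item()))
E
```

```text
wrist ring (504.4, 186.5, 62.9, 71.0) [ 0.6121 -0.3561  0.006 ]
wrist ring (504.3, 186.3, 67.2, 75.7) [ 0.612 -0.356  0.006]
wrist ring (515.5, 121.9, 37.9, 42.6) [ 0.6151 -0.2965  0.006 ]
wrist ring (515.1, 122.0, 42.7, 48.0) [ 0.6148 -0.2966  0.006 ]
wrist ring (526.3, 51.3, 70.3, 79.5) [ 0.6176 -0.2361  0.006 ]
wrist ring (526.1, 51.4, 75.3, 85.1) [ 0.6174 -0.2362  0.006 ]
wrist red [324.5225 209.7648] [307 192  36  36 999] z.026 [ 0.4409 -0.3749  0.026 ] z.085 [ 0.4412 -0.3612  0.085 ]
top ring (390.1, 194.6, 19.8, 21.0) [ 0.6158 -0.2983  0.006 ]
top ring (390.0, 194.7, 21.6, 22.6) [ 0.6156 -0.2981  0.006 ]
top ring (423.3, 195.3, 34.4, 36.5) [ 0.6128 -0.3579  0.006 ]
top ring (423.4, 195.4, 36.2, 38.4) [ 0.6126 -0.358   0.006 ]
top ring (356.4, 194.1, 34.7, 36.8) [ 0.6184 -0.2381  0.006 ]
top ring (356.4, 194.2, 36.8, 38.4) [ 0.6182 -0.238   0.006 ]
top red [233.1733 148.698 ] [221 142  26  14 202] z.026 [ 0.7036 -0.0209  0.026 ] z.085 [ 0.6796 -0.0303  0.085 ]
top red [288.4042 274.7389] [276 263  25  25 475] z.026 [ 0.4745 -0.115   0.026 ] z.085 [ 0.4662 -0.1179  0.085 ]
cap [[ 0.4254 -0.2528  0.1   ]]
```

```bash
python3 -m jog '-0.1 -0.02 0.4 0;0 0 0.5 0;0 0 0.5 0;0 0 0.5 0;0 0 0.5 0;0 0 0.5 0;0 0 0.5 0;0 0 0.5 0;0 0 0.2 0;0 0 0.2 0;0 0 0.15 0;0 0 0.06 0;0 0 0 0;0 0 0 0' -0.3; python3 -m jog '0 0 0 0;0 0 0 0;0 0 0 0;0 0 0 0;0 0 0 0;0 0 0 0;0 0 0 0;0 0 0 0' 1
```

```text
time: 7.9
eef_pos: [0.4414, -0.3771, 0.0066]
tcp_rot: [3.141, 0.001, 1.571]
wrist_force: [-0.3, 0.1, 0.3]
grip_width: 0.0556
gripper_force: 0.0
time: 8.7
eef_pos: [0.4415, -0.3772, 0.0068]
tcp_rot: [3.14, 0.001, 1.571]
wrist_force: [-1.0, 0.1, 5.4]
grip_width: 0.0317
gripper_force: 59.6
```

```bash
python3 -m jog '0 0 -0.3 0;0 0 -0.5 0;0 0 -0.5 0;0 0 -0.5 0;0 0 -0.5 0;0 0 -0.1 0;0.2 0.43 0 0;0.2 0.43 0 0;0.2 0.43 0 0;0.2 0.43 0 0;0.2 0.43 0 0;0.2 0.43 0 0;0.2 0.43 0 0;0.17 0.47 0 0;0 0 0 0;0 0 0 0;0 0 0 0'
python3 - <<'E'
from h import *
c=robot.get_calibration("wrist");im=robot.grab_frame("wrist")[:,:,::-1]
cv2.imwrite("pics/w2.png",im)
g=cv2.cvtColor(im,cv2.COLOR_BGR2GRAY)
for r in rings(g,(200,0,500,480)): print("ring",r,cast("wrist",r[:2],.006,c)[0])
s=robot.observe();print(s["eef_pos"],s["grip_width"])
h=cv2.cvtColor(im,cv2.COLOR_BGR2HSV);m=((h[...,0]<10)|(h[...,0]>170))&(h[...,1]>110)
for b,q in blobs(m,200,30000): print(b,q,cast("wrist",b,s["eef_pos"][2]+.022,c))
E
```

```text
time: 10.4
eef_pos: [0.6137, -0.2978, 0.125]
tcp_rot: [-3.14, -0.001, 1.571]
wrist_force: [-0.0, 0.9, -0.5]
grip_width: 0.0314
gripper_force: 59.6
ring (327.5, 230.1, 50.9, 53.0) [ 0.6149 -0.2968  0.006 ]
ring (327.5, 229.8, 57.2, 59.7) [ 0.6149 -0.2965  0.006 ]
ring (332.0, 140.1, 99.5, 101.9) [ 0.6178 -0.236   0.006 ]
ring (331.8, 139.8, 106.7, 108.7) [ 0.6176 -0.2358  0.006 ]
[ 0.6137 -0.298   0.1252] 0.03127688439145757
[ 35.5431 168.4699] [  4 134  45  74 615] [[ 0.5227 -0.2359  0.1472]]
[326.2989 327.3321] [ 282  277   90   97 6681] [[ 0.6144 -0.2911  0.1472]]
```

View pics/w2.png

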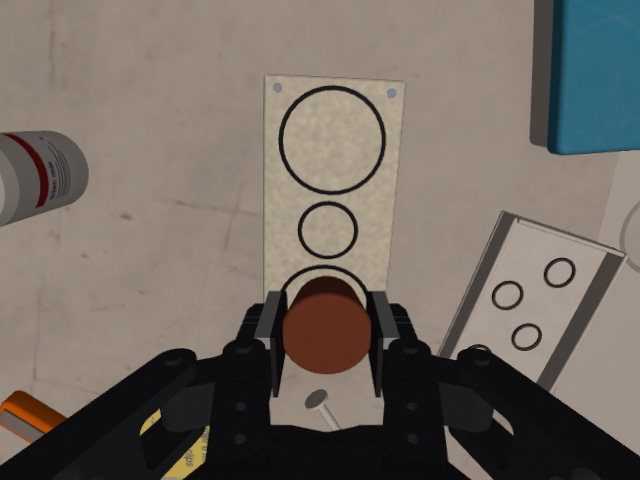

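Ring S is at (327,230) and the held stopper's top disc is centred near (327,330). I'll fit the disc edge to get its offset in the hand.

Run:
```python
from h import *
c=robot.get_calibration("wrist");s=robot.observe();im=cv2.imread("pics/w2.png")
print(c["position"],c["orientation"])
print(cast("wrist",[(327,374),(283,330),(371,330)],.144,c))
for y in(-.290,-.292,-.294,-.296):
  print(y,proj("wrist",[(.6142,y-.017,.144),(.6142,y,.144),(.6142-.017,y,.144),(.6142+.017,y,.144)],c).round(1).tolist())
```

```text
[ 0.6147 -0.2216  0.268 ] [2.844  0.002  0.0001]
[[ 0.6147 -0.313   0.144 ]
 [ 0.599  -0.2944  0.144 ]
 [ 0.6304 -0.2944  0.144 ]]
-0.29 [[325.7, 360.3], [325.7, 319.1], [277.5, 319.0], [373.8, 319.1]]
-0.292 [[325.7, 364.9], [325.7, 324.1], [277.8, 324.0], [373.6, 324.1]]
-0.294 [[325.7, 369.5], [325.7, 329.1], [278.0, 329.0], [373.4, 329.1]]
-0.296 [[325.7, 374.0], [325.7, 334.0], [278.2, 333.9], [373.1, 334.0]]
```

```bash
python3 -m jog '-0.02 0.01 0.4 0;0 0 0.5 0;0 0 0.5 0;0 0 0.4 0;0 0 0.2 0;0 0 0.1 0;0 0 0.06 0;0 0 0.06 0;0 0 0 0;0 0 0 0;0 0 0 0'
```

```text
time: 11.55
eef_pos: [0.6159, -0.2992, 0.0155]
tcp_rot: [3.141, 0.001, 1.571]
wrist_force: [-0.6, -0.1, -0.6]
grip_width: 0.0314
gripper_force: 59.6
```

```bash
python3 -m jog '0 0 0.03 0;0 0 0.02 0;0 0 0 0;0 0 0 0'; python3 -m jog '0 0 0 0;0 0 0 0;0 0 0 0;0 0 0 0;0 0 0 0' -0.2;  python3 -m jog '0 0 -0.1 0;0 0 -0.3 0;0 0 -0.5 0;0 0 -0.5 0;0 0 -0.5 0;0 0 -0.5 0;0 0 -0.5 0;0 0 0 0;0 0 0 0;0 0 0 0' -1
python3 - <<'E'
from h import *
c=robot.get_calibration("wrist");im=robot.grab_frame("wrist")[:,:,::-1]
cv2.imwrite("pics/w3.png",im);cv2.imwrite("pics/w3c.png",im[60:360,100:540])
h=cv2.cvtColor(im,cv2.COLOR_BGR2HSV);m=((h[...,0]<10)|(h[...,0]>170))&(h[...,1]>110)
for b,q in blobs(m,300,30000): print(b,q,cast("wrist",b,.032,c))
im=robot.grab_frame("top")[:,:,::-1];cv2.imwrite("pics/top1.png",im)
g=cv2.cvtColor(im,cv2.COLOR_BGR2GRAY)
E
```

```text
time: 11.95
eef_pos: [0.6156, -0.299, 0.0128]
tcp_rot: [3.141, 0.0, 1.571]
wrist_force: [-0.8, 0.9, 3.7]
grip_width: 0.0315
gripper_force: 60.0
time: 12.45
eef_pos: [0.6153, -0.2989, 0.0121]
tcp_rot: [-3.141, -0.0, 1.571]
wrist_force: [0.1, 0.0, 0.7]
grip_width: 0.0516
gripper_force: 0.0
time: 13.45
eef_pos: [0.6147, -0.2986, 0.1567]
tcp_rot: [-3.14, -0.001, 1.571]
wrist_force: [-0.7, -0.4, -0.4]
grip_width: 0.0857
gripper_force: 0.0
[ 67.1533 160.4623] [ 40 130  38  65 424] [[ 0.4362 -0.2492  0.032 ]]
[327.6342 226.8947] [ 304  204   48   47 1662] [[ 0.6162 -0.2968  0.032 ]]
```

View pics/w3c.png

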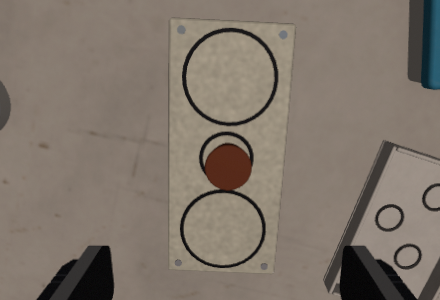

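Stopper is standing at (0.616,-0.297), within the small ring (crop (228,167), offset only by perspective). Next is the bottle.

```bash
python3 -m jog '0 0 -0.5 0;0.1 -0.42 -0.37 0;0.1 -0.42 0 0;0.1 -0.42 0 0;0.1 -0.42 0 0;0.1 -0.42 0 0;0.1 -0.42 0 0;0.1 -0.42 0 0;0.1 -0.42 0 0;0.11 -0.42 0 0;0 0 0 0;0 0 0 0'; python3 -m jog '0 0 0.4 0;0 0 0.4 0;0 0 0.4 0;0 0 0.2 0;0 0 0 0;0 0 0 0'
```

```text
time: 14.75
eef_pos: [0.4262, -0.2534, 0.2003]
tcp_rot: [-3.141, -0.0, 1.571]
wrist_force: [-0.2, 0.6, 0.3]
grip_width: 0.0855
gripper_force: 0.0
time: 15.35
eef_pos: [0.4271, -0.2539, 0.1311]
tcp_rot: [3.141, 0.0, 1.571]
wrist_force: [0.9, -0.7, -0.3]
grip_width: 0.0852
gripper_force: 0.0
```

```bash
python3 -m jog '0.01 -0.03 0.4 0;0 0 0.4 0;0 0 0.4 0;0 0 0.3 0;0 0 0.2 0;0 0 0.2 0;0 0 0.06 0;0 0 0 0;0 0 0 0'; python3 -m jog '0 0 0 0;0 0 0 0;0 0 0 0;0 0 0 0;0 0 0 0;0 0 0 0;0 0 0 0' 1
```

```text
time: 16.25
eef_pos: [0.4253, -0.2534, 0.0334]
tcp_rot: [3.141, 0.001, 1.571]
wrist_force: [0.6, 0.6, -0.2]
grip_width: 0.0857
gripper_force: 0.0
time: 16.95
eef_pos: [0.4251, -0.2533, 0.0336]
tcp_rot: [3.141, 0.001, 1.571]
wrist_force: [-2.7, 0.4, 6.6]
grip_width: 0.0502
gripper_force: 61.9
```

```bash
python3 -m jog '0 0 -0.2 0;0 0 -0.4 0;0 0 -0.4 0;0 0 -0.5 0;0 0 -0.5 0;0.03 0.38 0 0;0.03 0.38 0 0;0.03 0.38 0 0;0.03 0.38 0 0;0.03 0.38 0 0;0.03 0.38 0 0;0.03 0.38 0 0;0.03 0.38 0 0;0.03 0.38 0 0;0.06 0.43 0 0;0 0 0 0;0 0 0 0;0 0 0 0'
```

```text
time: 18.75
eef_pos: [0.6162, -0.2362, 0.1325]
tcp_rot: [-3.14, -0.001, 1.571]
wrist_force: [-0.6, 0.2, -1.7]
grip_width: 0.0502
gripper_force: 62.6
```

```bash
python3 -m jog '0 0.01 0.4 0;0 0 0.4 0;0 0 0.4 0;0 0 0.3 0;0 0 0.15 0;0 0 0.1 0;0 0 0 0;0 0 0 0;0 0 0 0'
python3 - <<'E'
from h import *
cv2.imwrite("pics/w4.png",robot.grab_frame("wrist")[:,:,::-1]);im=robot.grab_frame("scene")[:,:,::-1]
cv2.imwrite("pics/s4.png",cv2.resize(im[180:340,260:540],None,fx=2.5,fy=2.5))
E
```

```text
time: 19.65
eef_pos: [0.6186, -0.2369, 0.0464]
tcp_rot: [3.14, 0.001, 1.571]
wrist_force: [-0.2, 0.9, -1.8]
grip_width: 0.0501
gripper_force: 62.6
```

View pics/s4.png

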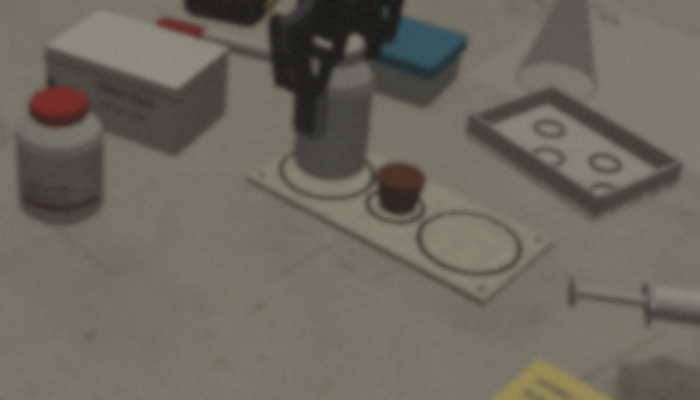

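The scene crop shows the stopper at (400,190), centred in its ring, and the held bottle at (333,130), upright just above its ring. I'll lower the rest of the way and release.

```bash
python3 -m jog '0 -0.01 0.05 0;0 0 0.05 0;0 0 0.03 0;0 0 0 0;0 0 0 0'; python3 -m jog '0 0 0 0;0 0 0 0;0 0 0 0;0 0 0 0;0 0 0 0;0 0 0 0' -1;  python3 -m jog '0 0 -0.1 0;0 0 -0.3 0;0 0 -0.4 0;0 0 -0.4 0;0 0 -0.4 0;0 0 -0.5 0;0 0 -0.5 0;0 0 -0.5 0;0 0 -0.2 0;0 0 0 0;0 0 0 0;0 0 0 0'
python3 - <<'E'
from h import *
c=robot.get_calibration("wrist");im=robot.grab_frame("wrist")[:,:,::-1]
cv2.imwrite("pics/w5.png",im)
E
```

```text
time: 20.25
eef_pos: [0.6173, -0.2365, 0.0396]
tcp_rot: [3.142, 0.0, 1.571]
wrist_force: [-3.0, 1.1, 6.1]
grip_width: 0.05
gripper_force: 63.2
time: 20.85
eef_pos: [0.6173, -0.2364, 0.0387]
tcp_rot: [-3.141, -0.0, 1.571]
wrist_force: [-0.6, 0.5, -0.3]
grip_width: 0.0856
gripper_force: 0.0
time: 22.05
eef_pos: [0.6163, -0.2359, 0.202]
tcp_rot: [-3.139, -0.001, 1.571]
wrist_force: [-0.1, -0.1, 1.0]
grip_width: 0.0851
gripper_force: 0.0
```

View pics/w5.png

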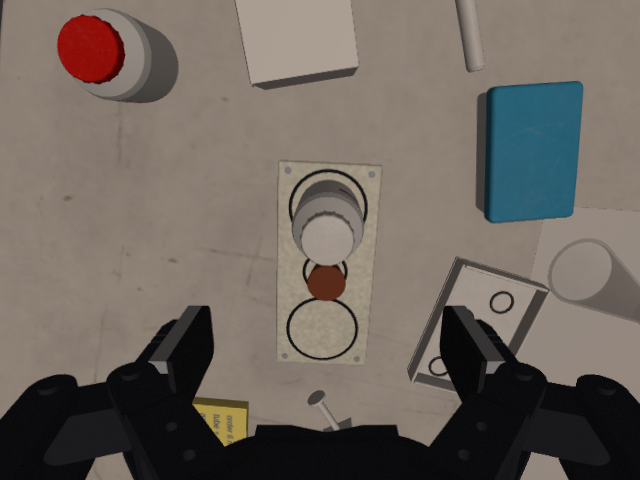

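Wrist view: bottle cap (327,238), stopper (326,283), jar lid (90,48), carton corner at the top. Converting the pixels to positions.

Run:
```python
from h import *
c=robot.get_calibration("wrist");g=cv2.imread("pics/w5.png",0)
print("cap",cast("wrist",(327,238.5),.106,c),"stopper",cast("wrist",(326,283),.032,c),"lid",cast("wrist",(90,47.5),.085,c))
for r in rings(g,(270,150,390,370)): print(r,cast("wrist",r[:2],.006,c)[0])
print("shoulder/body top",cast("wrist",[(327,226)],.065+.006,c))
```

```text
cap [[ 0.6171 -0.2337  0.106 ]] stopper [[ 0.6162 -0.2969  0.032 ]] lid [[ 0.4693 -0.116   0.085 ]]
(321.9, 328.4, 58.9, 66.3) [ 0.6122 -0.3562  0.006 ]
shoulder/body top [[ 0.6171 -0.2351  0.071 ]]
```

```bash
python3 -m jog '0.2 -0.2 0 0;0.28 -0.36 0 0;0.28 -0.36 0 0;0.28 -0.36 0 0;0.28 -0.36 0 0;0.28 -0.36 0 0;0.28 -0.36 0 0;0.28 -0.36 0 0;0.22 -0.26 0 0;0 0 0.4 0;0 0 0.4 0;0 0 0.4 0;0 0 0.2 0;0 0 0 0;0 0 0 0'
```

```text
time: 23.6
eef_pos: [0.4685, -0.1176, 0.134]
tcp_rot: [3.142, 0.0, 1.571]
wrist_force: [1.1, -0.5, 1.8]
grip_width: 0.0854
gripper_force: 0.0
```

```bash
python3 -m jog '0.01 -0.01 0.4 0;0 0 0.4 0;0 0 0.4 0;0 0 0.4 0;0 0 0.3 0;0 0 0.2 0;0 0 0.15 0;0 0 0.05 0;0 0 0 0;0 0 0 0'; python3 -m jog '0 0 0 0;0 0 0 0;0 0 0 0;0 0 0 0;0 0 0 0;0 0 0 0;0 0 0 0' 1
```

```text
time: 24.6
eef_pos: [0.4685, -0.1173, 0.0195]
tcp_rot: [3.14, 0.0, 1.571]
wrist_force: [0.5, -0.5, -0.6]
grip_width: 0.0855
gripper_force: 0.0
time: 25.3
eef_pos: [0.468, -0.1172, 0.0196]
tcp_rot: [3.141, 0.001, 1.571]
wrist_force: [-2.3, 0.1, 4.6]
grip_width: 0.0577
gripper_force: 63.8
```

```bash
python3 -m jog '0 0 -0.2 0;0 0 -0.4 0;0 0 -0.4 0;0 0 -0.5 0;0 0 -0.5 0;0 0 -0.5 0;0 0 -0.5 0;0 0 0 0'; python3 -m jog '-0.4 0.24 0 0;-0.4 0.24 0 0;-0.4 0.24 0 0;-0.4 0.24 0 0;-0.4 0.24 0 0;-0.4 0.24 0 0;-0.4 0.24 0 0;-0.4 0.24 0 0;-0.4 0.24 0 0;-0.4 0.24 0 0;-0.4 0.24 0 0;-0.4 0.24 0 0;0 0 0 0;0 0 0 0;0 0 0 0'
python3 - <<'E'
from h import *
c=robot.get_calibration("wrist");im=robot.grab_frame("wrist")[:,:,::-1]
cv2.imwrite("pics/w6.png",im);print(c["position"])
E
```

```text
time: 26.1
eef_pos: [0.4706, -0.118, 0.1729]
tcp_rot: [3.134, 0.003, 1.571]
wrist_force: [0.3, -0.9, -1.1]
grip_width: 0.0577
gripper_force: 64.4
time: 27.6
eef_pos: [0.611, -0.3559, 0.1678]
tcp_rot: [-3.14, -0.002, 1.571]
wrist_force: [0.5, 0.1, -1.4]
grip_width: 0.058
gripper_force: 64.5
[ 0.612  -0.2796  0.3106]
```

View pics/w6.png

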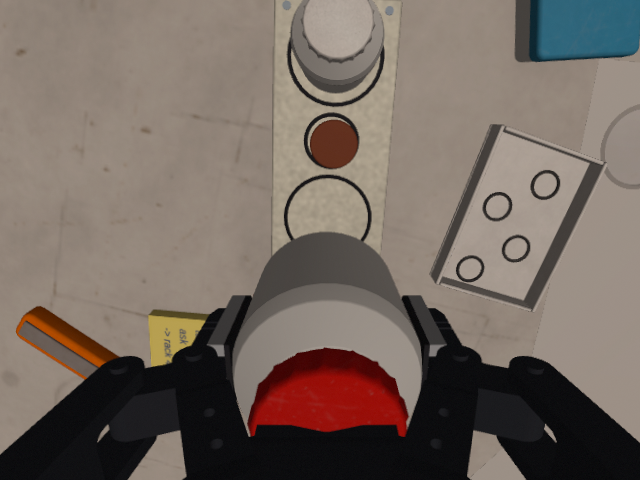

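The jar is held upright and clear; stopper (333,145) and bottle (338,40) are standing in their rings. Lowering.

```bash
python3 -m jog '0 0 0.4 0;0 0 0.4 0;0 0 0.4 0;0 0 0.4 0;0 0 0.4 0;0 0 0.3 0;0 0 0.2 0;0 0 0.1 0;0 0 0.05 0;0 0 0.05 0;0 0 0 0;0 0 0 0;0 0 0 0'
```

```text
time: 28.95
eef_pos: [0.6123, -0.3572, 0.0344]
tcp_rot: [3.141, 0.001, 1.571]
wrist_force: [-0.4, 0.1, -1.4]
grip_width: 0.0578
gripper_force: 64.5
```

```bash
python3 -m jog '0 0 0.07 0;0 0 0.06 0;0 0 0.04 0;0 0 0 0;0 0 0 0'; python3 -m jog '0 0 0 0;0 0 0 0;0 0 0 0;0 0 0 0;0 0 0 0;0 0 0 0' -1;  python3 -m jog '0 0 -0.1 0;0 0 -0.3 0;0 0 -0.4 0;0 0 -0.4 0;0 0 -0.4 0;0 0 -0.5 0;0 0 -0.5 0;0 0 -0.5 0;0 0 -0.5 0;0 0 0 0;0 0 0 0;0 0 0 0'
python3 - <<'E'
from h import *
cw=robot.get_calibration("wrist")
for n,c in(("wrist",cw),("top",None)):
    im=robot.grab_frame(n)[:,:,::-1];cv2.imwrite(f"pics/{n}7.png",im)
    h=cv2.cvtColor(im,cv2.COLOR_BGR2HSV);m=((h[...,0]<10)|(h[...,0]>170))&(h[...,1]>110)
    for b,q in blobs(m,150,30000): print(n,b,q,cast(n,b,.032,c)[0],cast(n,b,.091,c)[0])
E
```

```text
time: 29.45
eef_pos: [0.6117, -0.3569, 0.0257]
tcp_rot: [-3.141, -0.0, 1.571]
wrist_force: [-1.2, 1.6, 3.5]
grip_width: 0.0576
gripper_force: 64.8
time: 30.05
eef_pos: [0.6119, -0.357, 0.0252]
tcp_rot: [-3.142, -0.0, 1.571]
wrist_force: [0.2, 0.9, 0.0]
grip_width: 0.0854
gripper_force: 0.0
time: 31.25
eef_pos: [0.6113, -0.3565, 0.2046]
tcp_rot: [-3.14, -0.001, 1.571]
wrist_force: [-0.3, 0.3, -0.2]
grip_width: 0.0854
gripper_force: 0.0
wrist [332.2124 139.7333] [ 312  119   42   43 1436] [ 0.6163 -0.2974  0.032 ] [ 0.6155 -0.2942  0.091 ]
wrist [329.0117 231.5759] [ 300  202   59   59 2643] [ 0.614  -0.3722  0.032 ] [ 0.6137 -0.355   0.091 ]
top [233.0854 148.6633] [221 142  25  14 199] [ 0.7012 -0.0217  0.032 ] [ 0.6772 -0.0311  0.091 ]
```

View pics/wrist7.png

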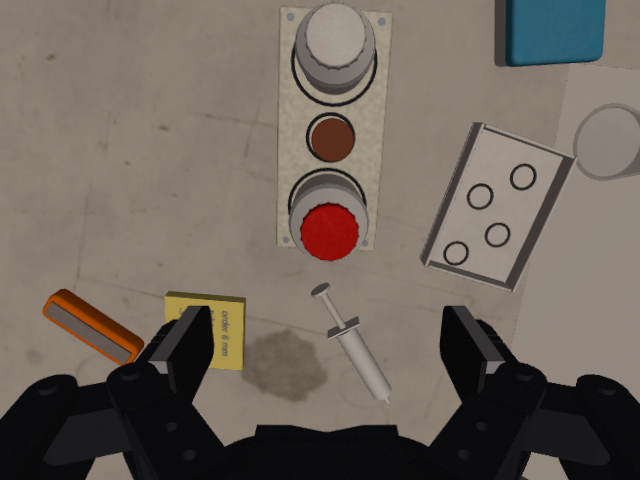

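Jar lid (329,232), stopper (332,140) and bottle (335,38) are all standing in their rings, within about 2 mm. On to the timer.

```bash
python3 -m jog '0.3 -0.3 0 0;0.3 -0.3 0 0;0.3 -0.3 0 0;0.3 -0.3 0 0;0.45 -0.2 0 0;0.45 -0.2 0 0;0.45 -0.2 0 0;0.45 -0.2 0 0;0.45 -0.2 0 0;0.45 -0.2 0 0;0.45 -0.2 0 0;0.45 -0.2 0 0;0.45 -0.2 0 0;0.45 -0.2 0 0;0.4 0 0 0;0.4 0 0 0;0.4 0 0 0;0.4 0 0 0;0 0 0 0;0 0 0 0'
python3 - <<'E'
from h import *
c=robot.get_calibration("wrist");im=robot.grab_frame("wrist")[:,:,::-1]
cv2.imwrite("pics/w8.png",im)
g=cv2.cvtColor(im,cv2.COLOR_BGR2GRAY)
m=cv2.morphologyEx((g>150).astype(np.uint8),cv2.MORPH_CLOSE,np.ones((25,25)))
for b,q in blobs(m,1500,60000): print(b,q)
E
```

```text
time: 33.35
eef_pos: [0.4512, 0.0081, 0.2046]
tcp_rot: [-3.14, 0.0, 1.572]
wrist_force: [0.6, 0.7, -0.4]
grip_width: 0.0854
gripper_force: 0.0
[327.4897 196.0295] [ 284  152   89   88 4607]
[503.4803 294.2922] [ 449  243   94  126 7714]
```

View pics/w8.png

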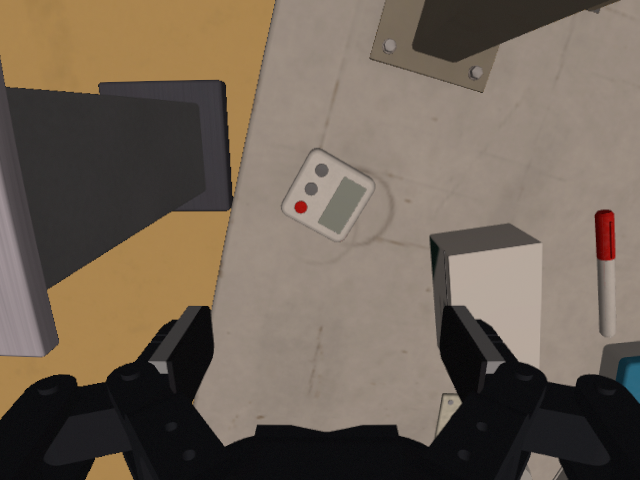

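Timer at (328,195), rotated, with its keys up. The carton's top far corners are at (447,257) and (541,242).

Run:
```python
from h import *
c=robot.get_calibration("wrist")
for n,f,cc,roi,th in(("wrist","w8",c,(270,140,385,250),150),("top","top0",None,(185,262,240,318),115)):
    g=cv2.imread(f"pics/{f}.png",0);x0,y0,x1,y1=roi
    m=cv2.morphologyEx((g[y0:y1,x0:x1]>th).astype(np.uint8),cv2.MORPH_CLOSE,np.ones((15,15) if n=="wrist" else (9,9)))
    k=max(cv2.findContours(m,0,cv2.CHAIN_APPROX_NONE)[0],key=cv2.contourArea).reshape(-1,2)+[x0,y0]
    P=cast(n,k,.018,cc)[:,:2].astype(np.float32)*1000
    print(n,cv2.minAreaRect(P))
    (cx,cy)=cv2.minAreaRect(P)[0]
    # carton top face
g=cv2.imread("pics/top0.png",0)
for th in (125,135,145):
    m=cv2.morphologyEx((g[165:245,215:312]>th).astype(np.uint8),cv2.MORPH_OPEN,np.ones((5,5)))
    k=max(cv2.findContours(m,0,cv2.CHAIN_APPROX_NONE)[0],key=cv2.contourArea).reshape(-1,2)+[215,165]
    print("carton",th,cv2.minAreaRect(cast("top",k,.06)[:,:2].astype(np.float32)*1000))
print(cast("wrist",[(447,257),(541,242)],.06,c))
c5=c.copy()
```

```text
wrist ((452.89251708984375, 18.17906951904297), (58.68809127807617, 58.233943939208984), 60.15256881713867)
top ((435.5590515136719, -2.172773838043213), (15.360064506530762, 6.741002082824707), 6.49216890335083)Traceback (most recent call last):
  File "<stdin>", line 14, in <module>
ValueError: max() iterable argument is empty
```

Run:
```python
from h import *
c=robot.get_calibration("wrist")
def fit(n,f,cc,roi,z,off,k):
    im=cv2.imread(f"pics/{f}.png");g=cv2.cvtColor(im,cv2.COLOR_BGR2GRAY);x0,y0,x1,y1=roi;s=g[y0:y1,x0:x1]
    bg=np.median(s[:6]);
    for d in off:
        m=cv2.morphologyEx((s>bg+d).astype(np.uint8),cv2.MORPH_OPEN,np.ones((3,3)));m=cv2.morphologyEx(m,cv2.MORPH_CLOSE,np.ones((k,k)))
        q=max(cv2.findContours(m,0,cv2.CHAIN_APPROX_NONE)[0],key=cv2.contourArea).reshape(-1,2)+[x0,y0]
        r=cv2.minAreaRect(cast(n,q,z,cc)[:,:2].astype(np.float32)*1000)
        print(n,f,bg,d,np.round(np.r_[r[0],r[1],r[2]],1), q.min(0),q.max(0))
fit("wrist","w8",c,(270,140,385,250),.018,(10,20,35),15)
fit("top","top0",None,(180,258,245,322),.018,(8,15,25),9)
fit("top","top0",None,(212,165,312,240),.06,(15,22,30),5)
print(cast("wrist",[(447,257),(541,242)],.06,c))
```

```text
wrist w8 140.0 10 [453.   18.1  58.7  58.4  60.2] [284 152] [371 239]
wrist w8 140.0 20 [452.3  18.3  56.8  55.5  60.1] [285 154] [370 232]Traceback (most recent call last):
  File "<stdin>", line 11, in <module>
  File "<stdin>", line 8, in fit
ValueError: max() iterable argument is empty
```

Run:
```python
from h import *
c=robot.get_calibration("wrist")
print("timer",cast("wrist",(328,195.5),.015,c),"carton corners",cast("wrist",[(447,257),(541,242)],.06,c))
g=cv2.imread("pics/top0.png",0)
t=cv2.imread("pics/top1.png",0)
for (x0,y0,x1,y1),z in (((180,258,245,322),.018),((212,165,312,240),.06)):
    s=cv2.GaussianBlur(g[y0:y1,x0:x1],(3,3),0);bg=np.median(s[:4]);print(bg,s.max())
    for d in (5,10,15):
        m=cv2.morphologyEx((s>bg+d).astype(np.uint8),cv2.MORPH_CLOSE,np.ones((9,9)))
        q=max(cv2.findContours(m,0,cv2.CHAIN_APPROX_NONE)[0],key=cv2.contourArea).reshape(-1,2)+[x0,y0]
        r=cv2.minAreaRect(cast("top",q,z)[:,:2].astype(np.float32)*1000);print(d,np.round(np.r_[r[0],r[1],r[2]],1),q.min(0),q.max(0))
```

```text
timer [[0.4533 0.019  0.015 ]] carton corners [[ 0.5462 -0.0205  0.06  ]
 [ 0.6195 -0.0082  0.06  ]]
94.0 115
5 [453.2  16.9  59.1  58.9  59.9] [189 269] [233 312]
10 [453.   16.6  57.2  57.3  60.1] [190 270] [232 311]
15 [452.2  16.1  53.7  54.1  59.8] [191 283] [232 311]
96.0 118
5 [594.4 -73.2  75.7 120.9   8.6] [223 175] [300 229]
10 [593.9 -73.8  73.3 119.3   8.8] [224 176] [299 228]
15 [593.4 -73.5  70.7 117.1   8.6] [225 177] [299 228]
```

```bash
python3 -m jog '0.19 0.04 0 0;0 0 0 -1;0 0 0 -1;0 0 0 -1;0 0 0 -1;0 0 0 -1;0 0 0 -1;0 0 0 -1;0 0 0 -1;0 0 0 -1;0 0 0 -1;0 0 0 -1;0 0 0 -1;0 0 0 0;0 0 0 0'; python3 -m jog '0 0 0.4 0;0 0 0.5 0;0 0 0.5 0;0 0 0.5 0;0 0 0.5 0;0 0 0.5 0;0 0 0.3 0;0 0 0.2 0;0 0 0.1 0;0 0 0 0;0 0 0 0;0 0 0 0'
```

```text
time: 34.9
eef_pos: [0.4539, 0.0173, 0.2053]
tcp_rot: [3.142, -0.0, 2.616]
wrist_force: [-1.2, -0.0, 0.1]
grip_width: 0.0857
gripper_force: 0.0
time: 36.1
eef_pos: [0.4548, 0.0174, 0.0312]
tcp_rot: [3.141, 0.002, 2.618]
wrist_force: [0.3, 0.1, 0.2]
grip_width: 0.0853
gripper_force: 0.0
```

```bash
python3 -m jog '0.03 -0.02 0.3 0;0 0 0.2 0;0 0 0.1 0;0 0 0 0;0 0 0 0;0 0 0 0'; python3 -m jog '0 0 0 0;0 0 0 0;0 0 0 0;0 0 0 0;0 0 0 0;0 0 0 0;0 0 0 0' 1
python3 -m jog '0 0 -0.2 0;0 0 -0.3 0;0 0 -0.5 0;0 0 -0.5 0;0 0 -0.5 0;0 0 -0.5 0;0 0 0 0;0 0 0 0'
python3 - <<'E'
from h import *
cv2.imwrite("pics/w9.png",robot.grab_frame("wrist")[:,:,::-1])
E
```

```text
time: 36.7
eef_pos: [0.4525, 0.0173, 0.0007]
tcp_rot: [3.141, 0.001, 2.618]
wrist_force: [-0.2, 0.2, 0.8]
grip_width: 0.0856
gripper_force: 0.0
time: 37.4
eef_pos: [0.4526, 0.0173, 0.0012]
tcp_rot: [3.141, 0.001, 2.618]
wrist_force: [-0.8, -0.2, 4.6]
grip_width: 0.0622
gripper_force: 65.9
time: 38.2
eef_pos: [0.4523, 0.0174, 0.1259]
tcp_rot: [3.141, 0.001, 2.618]
wrist_force: [0.7, -0.1, -1.0]
grip_width: 0.0622
gripper_force: 65.7
```

View pics/w9.png

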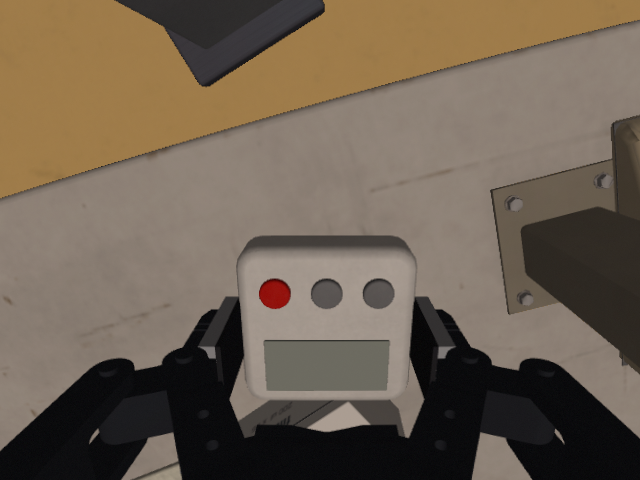

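The timer is held level and square at (327,325), with keys up. I'll compute its offset from the TCP.

Run:
```python
from h import *
c=robot.get_calibration("wrist");s=robot.observe()
P=cast("wrist",[(327,400),(327,250)],.1425,c)
yaw=s["tcp_rot"][2];d=(P-s["eef_pos"])[:,:2]
x=np.array([np.cos(yaw),np.sin(yaw)]);y=np.array([np.sin(yaw),-np.cos(yaw)])
print("tool x of edges",d@x,"tool y",d@y,"cam offset",(c["position"]-s["eef_pos"])[:2]@x)
```

```text
tool x of edges [-0.0291  0.0321] tool y [0.002  0.0019] cam offset 0.0750121976136596
```

```bash
python3 -m jog '0 0 0 -0.97;0 0 0 -0.97;0 0 0 -0.97;0 0 0 -0.97;0 0 0 -0.97;0 0 0 -0.97;0 0 0 -0.96;0 0 0 -0.94;0 0 0 0;-0.28 -0.25 0 0;-0.28 -0.25 0 0;-0.28 -0.25 0 0;-0.28 -0.25 0 0;-0.28 -0.25 0 0;-0.28 -0.25 0 0;-0.28 -0.25 0 0;-0.28 -0.25 0 0;-0.29 -0.23 0 0;0 0 0 0'; python3 -m jog '0 0 0.3 0;0 0 0.3 0;0 0 0.3 0;0 0 0.1 0;0 0 0 0;0 0 0 0;0 0 0 0'
```

```text
time: 40.15
eef_pos: [0.5966, -0.0759, 0.1247]
tcp_rot: [-3.14, 0.002, -2.994]
wrist_force: [0.2, -0.4, -2.2]
grip_width: 0.0621
gripper_force: 65.7
time: 40.85
eef_pos: [0.5944, -0.074, 0.0761]
tcp_rot: [-3.141, 0.001, -2.991]
wrist_force: [0.2, -0.3, -0.5]
grip_width: 0.0625
gripper_force: 65.7
```

```bash
python3 -m jog '0 0 0.15 0;0 0 0.08 0;0 0 0.04 0;0 0 0.02 0;0 0 0 0;0 0 0 0;0 0 0 0'
```

```text
time: 41.55
eef_pos: [0.5933, -0.0738, 0.0612]
tcp_rot: [3.141, -0.001, -2.991]
wrist_force: [-3.5, 1.5, 5.2]
grip_width: 0.0625
gripper_force: 66.3
```

```bash
python3 -m jog '0 0 0 0;0 0 0 0;0 0 0 0;0 0 0 0;0 0 0 0;0 0 0 0' -1;  python3 -m jog '0 0 -0.1 0;0 0 -0.3 0;0 0 -0.4 0;0 0 -0.4 0;0 0 -0.4 0;0 0 -0.5 0;0 0 -0.5 0;0.3 0 0 0;0.4 0 0 0;0.4 0 0 0;0 0 0 0;0 0 0 0;0 0 0 0'
python3 - <<'E'
from h import *
a=robot.grab_frame("wrist")[:,:,::-1]
b=robot.grab_frame("scene")[:,:,::-1]
b=cv2.convertScaleAbs(cv2.resize(b[150:330,220:520],None,fx=1.33,fy=1.33),alpha=1.4)
a=cv2.resize(a,(400,300))
o=np.zeros((300,800,3),np.uint8);o[:,:400]=a;o[:b.shape[0],400:400+min(400,b.shape[1])]=b[:300,:400]
cv2.imwrite("pics/fin.png",o)
E
```

```text
time: 42.15
eef_pos: [0.5938, -0.0739, 0.0607]
tcp_rot: [-3.142, 0.0, -2.991]
wrist_force: [0.1, 0.4, -0.1]
grip_width: 0.0854
gripper_force: 0.0
time: 43.45
eef_pos: [0.5405, -0.0823, 0.1916]
tcp_rot: [-3.141, 0.002, -2.991]
wrist_force: [0.1, 0.2, 0.1]
grip_width: 0.0855
gripper_force: 0.0
```

View pics/fin.png

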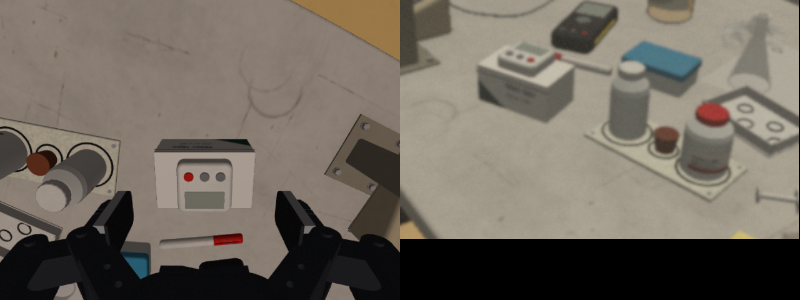

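Everything stands in place: in the left half, the timer is at (204,185) on the carton's top (155–254,152–209). I'll check its centring numerically.

Run:
```python
from h import *
c=robot.get_calibration("wrist")
print("timer edges",cast("wrist",np.array([(178,185),(231,185),(204,160),(204,211)])*1.6,.078,c)[:,:2],"carton",cast("wrist",np.array([(155,181),(254,181),(204,152.5),(204,208.5)])*1.6,.06,c)[:,:2])
g=robot.grab_frame("top");cv2.imwrite("pics/topf.png",g[:,:,::-1])
```

```text
timer edges [[ 0.5929 -0.1027]
 [ 0.5837 -0.0428]
 [ 0.5583 -0.0779]
 [ 0.6219 -0.0682]] carton [[ 0.6007 -0.1319]
 [ 0.5825 -0.0126]
 [ 0.5556 -0.0783]
 [ 0.6293 -0.0671]]
```

Timer is within about 2.5 mm of the carton's centre, and the arm is clear of everything.

```bash
python3 -c "
from rig import robot
print(robot.hand_in())"
```

```text
the job is handed in; nothing more can be done
None
```

The job is handed in, and the judge's result was not reported: the stopper, bottle and jar stand upright in their rings and the timer sits keys up on the carton's middle, each within about 1–3 mm of centre by my camera measurements.

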